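Refit the grinder's upper burr until it clicks, then cover it

ROBOT

A 6-joint arm with a two-finger parallel gripper is mounted at the origin on a cart in front of the work surface, level with it; the furniture and walls round the work are solid. World frame = base frame: x ahead of the robot, y to its left, z up, the work surface at z = 0. Lengths are in m, angles in rad, forces in N, time in s.
With the tool pointing down it reaches from about 0.275 to 0.725 m from the base axis. Payload 15.9 kg.
Tool frame: the origin (TCP) lies at the very end of the fingers, on their centre line; the grasp point (between the pads) lies 19 mm behind it; z points along the fingers, y is the line along which they close (so a half turn about z gives the same grasp; the last joint's range is limited). The gripper opens to 85 mm and grips with 20 to 120 N. Pads are 22 mm wide; open, the fingers measure 114 mm over their backs; the gripper's body (76 mm by 85 mm) begins 54 mm behind the grasp point. The pads swing forward as they close: fully open they stand 13 mm farther back than shut.
Start: joints at [1.33, 0.213, -0.034, 1.323, 0, 1.571], TCP at [0.119, 0.486, 0.231] pointing down, gripper open.
Joint ranges: [-2.98, 2.98], [-0.74, 1.72], [-1.14, 1.35], [-2.1, 2.04], [-1.57, 1.44], [-3.14, 3.14]. Speed limits (rad/s): [1.89, 1.89, 2.39, 2.57, 3.14, 3.14].

INTERFACE

Orientations are given as a unit quaternion [x, y, z, w].
In Python, from station import observe, grab_frame, camera_info, sign_off, boxes_of, trace, spot_point gives the robot as it stands.
- The arm moves only by the shell command python3 -m crank 'ROWS'. ROWS is JSON, a list of rows, each an object with "delta_pos": the shift along the tool's x, y, z in units of 30 mm (1.0 is 30 mm), a list of three; "spin": the turn about the tool's z in degrees; "gripper": the finger opening in mm, from 0 to 85.4. In form: [{"delta_pos": [tx, ty, tz], "spin": spin, "gripper": gripper}, ...]. A call has 1 to 20 rows; each row shifts and turns the commanded pose from where the row before left it, along the tool's axes as they then stand; what a row does not reach is not made up. A row lasts 1/12 s, in which the tool goes at most 41.7 mm and 7.16 degrees, less where a joint would pass 70% of its speed; a pose out of reach is approached as far as the arm can. A call is refused whole if a number of a shift passes 1 or a number of a turn 7.16, either way. A call with a gripper value outside its range is refused whole. The fingers move at their own pace and stop on an object; the grip force is fixed at half the most. Time passes only in rows, so rows that do not move let the fingers close. It gives the time, the measured TCP pose, the force, the opening and the grip force at its end, in the units of the state.
- observe(): the state, without advancing time (a new reading comes with each control period).
- grab_frame(name): name is "scene" or "side" or "wrist"; returns the picture (480x640x3 uint8, red, green, blue); there is no depth.
- camera_info(name): a dict with "fx", "fy", "cx", "cy" (pixels), "R" (3x3) and "t" (3): a world point X has camera coordinates R X + t. Camera axes: x right, y down, z forward; pixel columns grow to the right and rows downward; lengths in m; the calibration is good to about 2 mm. A picture is of the moment at which its call begins: read the wrist's pose just before it. camera_info takes no time and is no camera call; for the wrist camera it gives the pose at the moment of the call.
- sign_off(): hands the job in; it is judged then, once.
Trained networks look in the newest picture that a camera, given by its name, has taken for a name from the list of things; names that differ only in an ending like _2 or _b are one class to them, and where a whole thing is asked for, a point or a joint stands for the part that bears it (a point fixed in the world has none). Each returns a list of dicts, best first, with "score" (0 to 1); they miss things now and then, are a little off and sometimes report something else, mostly with a low value. They report only what shows in the picture. A call takes as long as a camera call. They do not tell look-alikes from the thing itself.
- boxes_of(camera, name): "rect" ([left, top, right, bottom] in pixels, round what is visible of it).
- trace(camera, name): "pixels" (480x640 bool, what is visible of it) and "rect" ([left, top, right, bottom] in pixels, round what is visible of it).
- spot_point(camera, name): "point" ([column, row] in pixels: a listed point, or the origin of a listed thing).
The state is a dict: "time": time; "q": joint angles; "joint_velocities": joint speeds; "joint_torque": joint torques, N m; "ee_pos": TCP position; "tool_rot": TCP orientation; "ft_force": force on the tool from outside, world axes, zero at the start; "ft_torque": the same for the moment, N m; "grip_width": opening from 0.0 (shut) to 1.0 (fully open); "grasp_force": force on a finger pad.
Only numpy, scipy, OpenCV 4.12 (cv2) and the standard library are available. Lean on these libraries where they do the work, as an engineer would, in place of code of your own. Each camera call takes 0.05 s, during which the arm holds its last target. There are 200 camera calls.

TASK

The coffee grinder has just been cleaned. Put its upper burr back into the round throat and press it down with a steady, gentle hand until it clicks past the sprung ball and sits right home on its seat, then let go of it and set the dust cover squarely over the neck. Do not force the burr, and leave the mug, the jam jar and the teaspoon alone.

Things in the scene. Friction and masses are not known exactly. Their poses are not given: they have to be found in the camera images.
- grinder: Compact electric burr grinder without its hopper, fixed in place: round aluminium body about 130 mm across and 150 mm tall, a ribbed black collar near its top, a black grounds cup low at its front. Origin: centre of its underside; z up, its -x side is the one with the cup.
- throat (a point): Centre of the throat's mouth, level with the top rim, 150 mm above the grinder's origin. The throat is a straight round hole 58.4 mm in diameter, no keyway. The burr's seat lies in it 32 to 50 mm below this point: it moves with the grind setting, which was left anywhere; no reading gives it, it has to be felt. It stops the burr hard. Over 25 N between burr and grinder damages them.
- catch_side (a point): Point on the mouth's edge (grinder's +y side) below which a polished 10 mm steel ball on a spring stands 6 mm out of the throat's wall, 12 mm above the seat. The burr meets it about 14 mm before home; let go there it stays up. Going past takes 5 to 10 N of downward push; over the last 2 to 3 mm the ball drops into the groove and draws the burr down onto the seat. Press slowly: 12 N is ample.
- shoulder (a point): Centre of the grinder's flat round shoulder, 117 mm across, 134 mm above its origin. From it stands the neck, 84 mm across and 16 mm tall, whose top is the throat's rim.
- burr: Upper burr in its carrier, loose, 0.2 to 0.33 kg: plug 56 mm in diameter, 58 mm tall, steel below, black plastic above; tapered foot (49 mm across at the bottom, 56 from 4.5 mm up), ring groove 12 mm up, flange 66 mm across at 53 to 58 mm up, a grip bar on top. Origin: centre of its underside; z up, x along the bar. Fits in any yaw; when home the flange stays 3 to 21 mm above the rim.
- burr_bar (a point): Middle of the top of the burr's grip bar, 88 mm above the burr's origin. The black bar is 14 mm thick (along the burr's y), 38 mm long (along its x) and stands 30 mm above the flange.
- cover: Dust cover, loose, 0.16 kg: black plastic dome open below, 98 mm across outside, 92 mm inside, 84 mm high (77 mm free inside), with a round knob on top. Origin: centre of its lower rim; z up. In place it stands on the grinder's shoulder, round the neck and over the burr, its origin at shoulder.
- cover_knob (a point): Middle of the top of the cover's round aluminium knob, 25 mm in diameter and 25 mm tall, 109 mm above the cover's origin.
- mug_blue: Striped mug, 78 mm across, 101 mm tall, a bystander. Origin: about the centre of its underside.
- jam_jar: Jam jar with a yellow lid, 71 mm across, 110 mm tall, a bystander. Origin: centre of its underside.
- teaspoon_1: Metal teaspoon lying flat, 132 mm long (along x), a bystander. Origin: its middle.
Mind the look-alikes: they are no part of the job. What is shaped like the burr but pink is not meant. Leave any turquoise look-alike of the cover alone.

How it is judged:
By the outcome, as a careful person would: the job done as asked, in the order asked, and still so for the second after the job is handed in, with the robot touching nothing.
It also fails if it takes over 62 s, if anything falls off the work surface, if the arm or the gripper's body presses on something with over 40 N, if the wrist force passes 120 N, or if a joint passes its speed limit or range.

## Working session

There is one attempt and no reset: what is moved stays moved. The work goes in short steps, Python scripts to look and compute and a shell command to move; the robot and the scene stay as the last step left them, time stands still between calls to the robot, and variables do not carry over. Pictures are saved under pics/ and viewed, at most 10 in all, crops included, and the job is handed in when it is done.

```bash
mkdir -p pics; ls; cat > h.py <<'E'
import numpy as np,cv2
from station import *
def save(c,n):
    f=grab_frame(c); cv2.imwrite(f'pics/{n}.png',f[:,:,::-1]); return f
def ray(c,p):
    i=camera_info(c);R=np.array(i['R']);t=np.array(i['t'])
    d=R.T@np.array([(p[0]-i['cx'])/i['fx'],(p[1]-i['cy'])/i['fy'],1.]); return -R.T@t,d/np.linalg.norm(d)
def onz(c,p,z):
    o,d=ray(c,p); return o+d*(z-o[2])/d[2]
def proj(c,X):
    i=camera_info(c);x=np.array(i['R'])@np.array(X)+np.array(i['t']); return np.array([i['fx']*x[0]/x[2]+i['cx'],i['fy']*x[1]/x[2]+i['cy']])
def tri(rs):
    A=sum(np.eye(3)-np.outer(d,d) for o,d in rs);b=sum((np.eye(3)-np.outer(d,d))@o for o,d in rs);X=np.linalg.solve(A,b)
    return X,[np.linalg.norm(np.cross(X-o,d)) for o,d in rs]
E
python3 - <<'E'
from h import *
a=save('scene','s0');b=save('side','d0')
s=observe();print({k:np.round(v,3) for k,v in s.items()})
for c in('scene','side'):
    for n in('throat','burr_bar','cover_knob','burr','cover','grinder','mug_blue','jam_jar','teaspoon_1'):
        print(c,n,[(round(r['score'],2),np.round(r['point'])) for r in spot_point(c,n)][:3])
E
```

```text
pics
{'time': np.float64(0.1), 'q': array([ 1.33 ,  0.213, -0.035,  1.324,  0.   ,  1.571]), 'joint_velocities': array([-0.001, -0.002,  0.001, -0.   , -0.   , -0.001]), 'joint_torque': array([-1.0000e-03, -6.8725e+01,  4.8781e+01,  1.2000e-02,  0.0000e+00,
        0.0000e+00]), 'ee_pos': array([0.119, 0.485, 0.231]), 'tool_rot': array([ 0.12 ,  0.993, -0.   , -0.   ]), 'ft_force': array([0.05 , 0.122, 0.09 ]), 'ft_torque': array([0.014, 0.   , 0.019]), 'grasp_force': np.float64(0.0), 'grip_width': np.float64(1.003)}
scene throat [(0.73, array([321., 265.])), (0.7, array([291., 353.]))]
scene burr_bar [(0.96, array([292., 352.])), (0.94, array([249., 372.]))]
scene cover_knob [(0.72, array([447., 158.])), (0.56, array([378., 188.]))]
scene burr [(0.75, array([291., 360.])), (0.56, array([256., 384.]))]
scene cover [(0.97, array([438., 182.])), (0.78, array([373., 204.]))]
scene grinder [(0.86, array([320., 289.]))]
scene mug_blue [(0.79, array([252., 275.]))]
scene jam_jar [(0.9, array([296., 216.]))]
scene teaspoon_1 [(0.46, array([392., 167.])), (0.17, array([320., 263.]))]
side throat [(0.93, array([330., 255.])), (0.15, array([266., 277.]))]
side burr_bar [(0.82, array([296., 373.])), (0.72, array([338., 341.]))]
side cover_knob [(0.65, array([343., 220.])), (0.65, array([396., 201.])), (0.44, array([333., 259.]))]
side burr [(0.83, array([340., 379.])), (0.66, array([298., 416.]))]
side cover [(0.94, array([394., 230.])), (0.87, array([346., 252.]))]
side grinder [(0.72, array([331., 314.]))]
side mug_blue [(0.6, array([237., 328.]))]
side jam_jar [(0.78, array([269., 277.]))]
side teaspoon_1 []
```

```bash
sleep 1
```

```text
(no output)
```

View pics/s0.png

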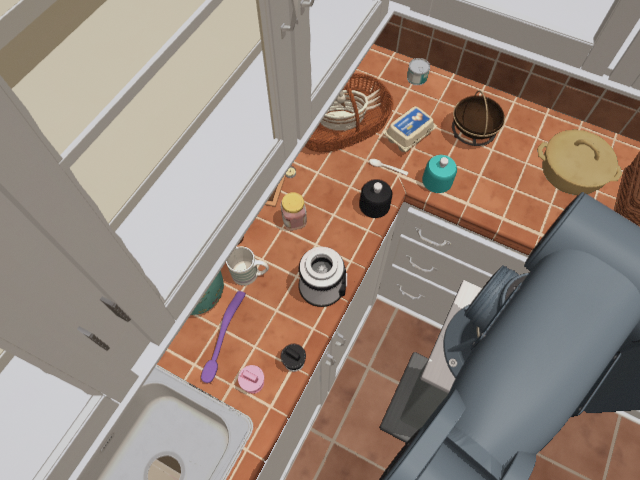

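View pics/d0.png

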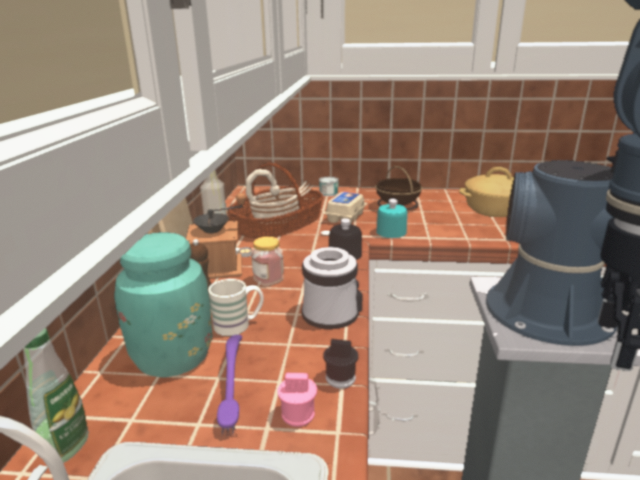

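The scene picture shows the black burr at (292,352), with the pink one at (250,378). The grinder mouth is at (321,262), and the black cover's knob is at (378,187), with the turquoise one at (443,160). In the side picture the burr bar is at (340,343), the throat at (330,255) and the knob at (345,223).

```bash
python3 - <<'E'
from h import *
for n,p,q in (('throat',(321,265),(330,255)),('bar',(292,352),(338,341)),('knob',(378,188),(343,220)),('burr',(291,360),(340,379)),('cover',(373,204),(346,252)),('grinder',(320,289),(331,314)),('mug',(252,275),(237,328)),('jar',(296,216),(269,277)),('pinkbar',(249,372),(296,373)),('turq',(447,158),(396,201))):
    X,e=tri([ray('scene',p),ray('side',q)]);print(n,X.round(3),np.round(e,4))
for n,p,z in(('throat',(321,265),.15),('bar',(292,352),.088),('knob',(378,188),.109)): print(n,onz('scene',p,z).round(3))
for n,p,z in(('throat',(330,255),.15),('bar',(338,341),.088),('knob',(343,220),.109)): print(n,onz('side',p,z).round(3))
i=camera_info('wrist');print(i); s=observe();print(s['ee_pos'],s['tool_rot'])
save('wrist','w0')
for n in('throat','burr_bar','cover_knob','catch_side','shoulder'):
    print(n,[(round(r['score'],2),np.round(r['point'])) for r in spot_point('wrist',n)][:3])
for c in('scene','side'): print([(round(r['score'],2),np.round(r['point'])) for r in spot_point(c,'catch_side')][:3])
E
```

```text
throat [0.504 0.056 0.152] [0.0006 0.0006]
bar [0.472 0.279 0.085] [0.002 0.002]
knob [ 0.487 -0.262  0.109] [0.0058 0.0058]
burr [0.473 0.282 0.002] [0.0033 0.0033]
cover [ 0.486 -0.263  0.011] [0.0026 0.0026]
grinder [0.503 0.064 0.006] [0.0002 0.0002]
mug [ 0.709  0.111 -0.011] [0.0045 0.0045]
jar [ 0.684 -0.121 -0.003] [0.0003 0.0003]
pinkbar [0.539 0.374 0.086] [0.001 0.001]
turq [ 0.338 -0.465  0.1  ] [0.0037 0.0037]
throat [0.504 0.055 0.15 ]
bar [0.47  0.28  0.088]
knob [ 0.481 -0.261  0.109]
throat [0.505 0.051 0.15 ]
bar [0.474 0.282 0.088]
knob [ 0.493 -0.265  0.109]
{'fx': 431.62582921048966, 'fy': 431.62582921048966, 'cx': 328.9016740413462, 'cy': 236.7596025697931, 'R': array([[ 2.39436570e-01,  9.70911881e-01,  4.97750650e-04],
       [ 9.21003155e-01, -2.27290772e-01,  3.16373344e-01],
       [ 3.07283773e-01, -7.52929185e-02, -9.48634629e-01]]), 't': array([-0.50034159, -0.04138748,  0.37976164])}
[0.11924015 0.48553654 0.23130777] [ 1.20104870e-01  9.92761210e-01 -1.87431123e-05  1.41277792e-05]
throat []
burr_bar []
cover_knob []
catch_side []
shoulder []
[(0.73, array([322., 272.]))]
[(0.64, array([334., 261.]))]
```

```bash
sleep 1
```

```text
(no output)
```

View pics/w0.png

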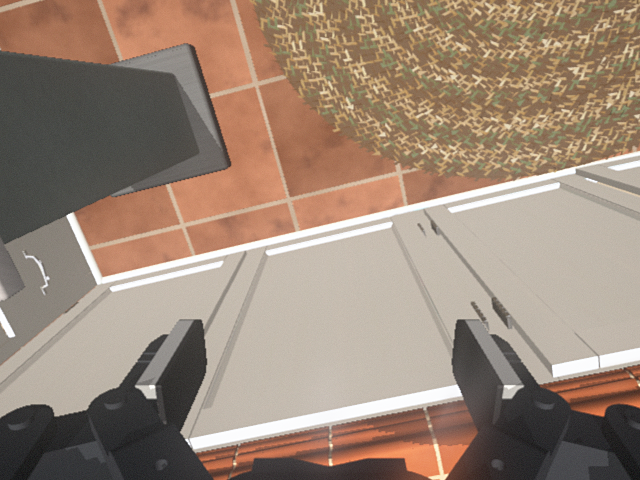

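The wrist view shows only floor and cabinet fronts, so I'll square up the tool and move over the burr.

```bash
python3 -m crank '[{"delta_pos":[0,0,0],"spin":-6.9,"gripper":85},{"delta_pos":[0,0,0],"spin":-6.9,"gripper":85},{"delta_pos":[-0.9,-0.53,0],"spin":0,"gripper":85},{"delta_pos":[-0.9,-0.53,0],"spin":0,"gripper":85},{"delta_pos":[-0.9,-0.53,0],"spin":0,"gripper":85},{"delta_pos":[-0.9,-0.53,0],"spin":0,"gripper":85},{"delta_pos":[-0.9,-0.53,0],"spin":0,"gripper":85},{"delta_pos":[-0.9,-0.53,0],"spin":0,"gripper":85},{"delta_pos":[-0.9,-0.53,0],"spin":0,"gripper":85},{"delta_pos":[-0.9,-0.53,0],"spin":0,"gripper":85},{"delta_pos":[-0.9,-0.53,0],"spin":0,"gripper":85},{"delta_pos":[-0.9,-0.53,0],"spin":0,"gripper":85},{"delta_pos":[-0.9,-0.53,0],"spin":0,"gripper":85},{"delta_pos":[-0.9,-0.53,0],"spin":0,"gripper":85},{"delta_pos":[-0.9,-0.53,0],"spin":0,"gripper":85},{"delta_pos":[0,0,0],"spin":0,"gripper":85}]'
python3 - <<'E'
from h import *
save('wrist','w1');s=observe();print(s['time'],s['ee_pos'],s['tool_rot'],s['q'])
for n,z in(('burr_bar',.088),('burr',0)):
    for r in spot_point('wrist',n)[:3]: print(n,round(r['score'],2),np.round(r['point']),onz('wrist',r['point'],z).round(4))
E
```

```text
time: 2.73
ee_pos: [0.4738, 0.2762, 0.2308]
tool_rot: [0.002, 1.0, -0.0, 0.0]
ft_force: [0.7, 0.4, 0.1]
grip_width: 0.995
grasp_force: 0.0
2.7833 [0.47203096 0.2773884  0.23081511] [ 1.54795603e-03  9.99998770e-01 -2.25554182e-04 -1.10065075e-04] [ 5.31447688e-01  3.12917962e-01  9.61340805e-02  1.35443126e+00
 -2.76682985e-04  5.34543660e-01]
burr_bar 0.95 [474. 299.] [0.5342 0.384  0.088 ]
burr_bar 0.78 [339. 208.] [0.4651 0.285  0.088 ]
burr 0.87 [339. 186.] [0.4674 0.288  0.    ]
burr 0.6 [446. 259.] [0.5359 0.3871 0.    ]
```

```bash
sleep 1
```

```text
(no output)
```

View pics/w1.png

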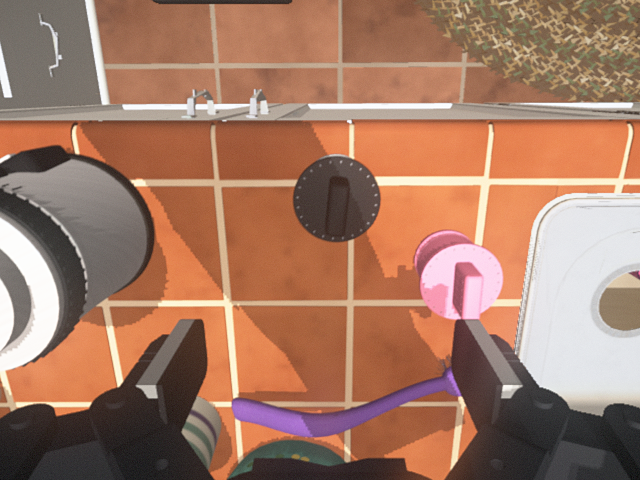

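The wrist view shows the black burr's flange, centred near (337,198), with its bar running about along world x. The pink one is at (460,275) and the grinder is at left. I'll measure the burr's centre and yaw precisely.

```bash
python3 - <<'E'
from h import *
f=cv2.imread('pics/w1.png');g=f.max(2)
m=((g<110)).astype(np.uint8);m[:, :280]=0;m[:,395:]=0;m[:145]=0;m[255:]=0
n,l,st,c=cv2.connectedComponentsWithStats(m);k=1+st[1:,4].argmax()
cn=max(cv2.findContours((l==k).astype(np.uint8),0,2)[0],key=cv2.contourArea)
e=cv2.fitEllipse(cv2.convexHull(cn));print(e,onz('wrist',e[0],.058).round(4))
cr=f[140:260,280:400].astype(float);cr=np.clip(cr*2.5,0,255).astype(np.uint8)
cv2.imwrite('pics/w1c.png',cv2.resize(cr,None,fx=5,fy=5,interpolation=cv2.INTER_CUBIC))
E
```

```text
((336.0303955078125, 198.80474853515625), (85.18415069580078, 86.3874282836914), 102.41569519042969) [0.465  0.2842 0.058 ]
```

```bash
sleep 1
```

```text
(no output)
```

View pics/w1c.png

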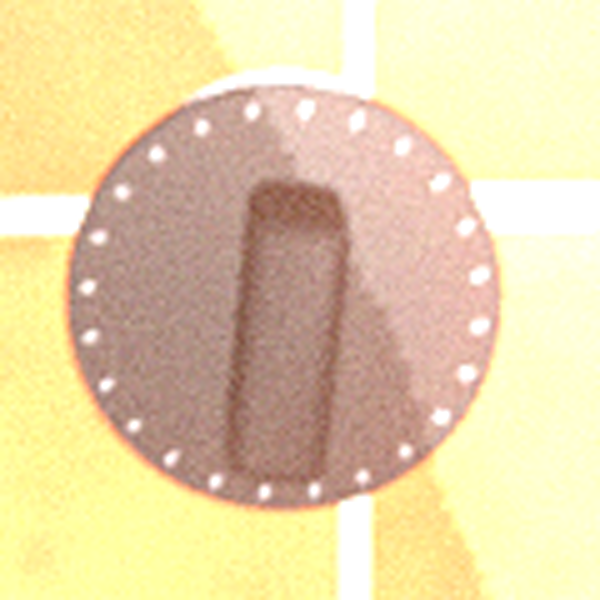

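```bash
python3 - <<'E'
from h import *
P=[onz('wrist',(280+a/5,140+b/5),.088) for a,b in((250,230),(343,236),(324,473),(234,465))]
P=np.array(P)[:,:2];print(P.round(4),P.mean(0))
d=(P[3]+P[2]-P[0]-P[1])/2;print(np.linalg.norm(d),np.degrees(np.arctan2(d[1],d[0])),np.linalg.norm(P[1]-P[0]))
print(np.round(observe()['ee_pos'],4),[ (round(r['score'],2),onz('wrist',r['point'],.15)) for r in spot_point('wrist','throat')])
E
```

```text
[[0.449  0.2796]
 [0.4499 0.2921]
 [0.4834 0.2899]
 [0.4822 0.2774]] [0.46611312 0.28475053]
0.033380612484752166 -3.8394538073714672 0.012515141750320523
[0.4701 0.2788 0.2311] [(0.64, array([0.45707162, 0.14463377, 0.15      ])), (0.33, array([0.44809113, 0.28322886, 0.15      ]))]
```

```bash
python3 - <<'E'
from h import *
print(np.round(observe()['ee_pos'],4))
f=save('wrist','w2');print(np.round(observe()['ee_pos'],4));f=f[:,:,::-1]
g=f.max(2)
m=((g<110)).astype(np.uint8);m[:, :275]=0;m[:,395:]=0;m[:145]=0;m[265:]=0
n,l,st,c=cv2.connectedComponentsWithStats(m);k=1+st[1:,4].argmax()
cn=max(cv2.findContours((l==k).astype(np.uint8),0,2)[0],key=cv2.contourArea)
e=cv2.fitEllipse(cv2.convexHull(cn));print(e,onz('wrist',e[0],.058).round(4))
i=camera_info('scene');fr=grab_frame('scene')[:,:,::-1];fd=grab_frame('side')[:,:,::-1]
u=proj('scene',(.504,.055,.15)).astype(int);v=proj('side',(.504,.055,.15)).astype(int)
c=[cv2.resize(q[w[1]-40:w[1]+60,w[0]-50:w[0]+50],(400,400),interpolation=cv2.INTER_CUBIC) for q,w in((fr,u),(fd,v))];print(u,v)
cv2.imwrite('pics/g.png',np.hstack(c))
E
```

```text
[0.4697 0.2792 0.2313]
[0.4696 0.2794 0.2314]
((331.6767578125, 204.5768585205078), (84.94772338867188, 85.7839126586914), 103.26709747314453) [0.469  0.2816 0.058 ]
[321 265] [330 255]
```

```bash
sleep 1
```

```text
(no output)
```

View pics/g.png

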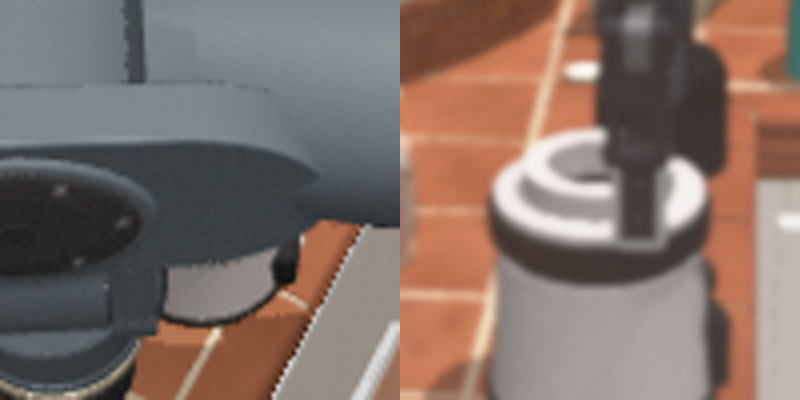

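The crop shows the throat mouth unobstructed (the arm hides the scene view). The burr is at (0.469, 0.2816), yaw about -3.8°. I'll grasp the bar.

```bash
python3 -m crank '[{"delta_pos":[0.02,0.06,0],"spin":3.7,"gripper":60},{"delta_pos":[0,0,0.9],"spin":0,"gripper":60},{"delta_pos":[0,0,0.9],"spin":0,"gripper":60},{"delta_pos":[0,0,0.9],"spin":0,"gripper":60},{"delta_pos":[0,0,0.9],"spin":0,"gripper":60},{"delta_pos":[0,0,0.9],"spin":0,"gripper":60},{"delta_pos":[0,0,0.6],"spin":0,"gripper":60},{"delta_pos":[0,0,0.35],"spin":0,"gripper":60},{"delta_pos":[0,0,0.2],"spin":0,"gripper":60},{"delta_pos":[0,0,0],"spin":0,"gripper":60},{"delta_pos":[0,0,0],"spin":0,"gripper":40},{"delta_pos":[0,0,0],"spin":0,"gripper":10},{"delta_pos":[0,0,0],"spin":0,"gripper":5},{"delta_pos":[0,0,0],"spin":0,"gripper":5},{"delta_pos":[0,0,0],"spin":0,"gripper":5},{"delta_pos":[0,0,0],"spin":0,"gripper":5},{"delta_pos":[0,0,0],"spin":0,"gripper":5}]'
```

```text
time: 4.5
ee_pos: [0.4703, 0.281, 0.0628]
tool_rot: [0.032, 0.999, 0.0, 0.001]
ft_force: [-0.4, 0.2, 6.5]
grip_width: 0.15
grasp_force: 59.1
```

```bash
python3 -m crank '[{"delta_pos":[0,0,-0.3],"spin":0,"gripper":5},{"delta_pos":[0,0,-0.9],"spin":0,"gripper":5},{"delta_pos":[0,0,-0.9],"spin":-3.7,"gripper":5},{"delta_pos":[0,0,-0.9],"spin":0,"gripper":5},{"delta_pos":[0,0,-0.9],"spin":0,"gripper":5},{"delta_pos":[0,0,-0.9],"spin":0,"gripper":5},{"delta_pos":[0,0,-0.9],"spin":0,"gripper":5},{"delta_pos":[0,0,-0.9],"spin":0,"gripper":5},{"delta_pos":[-0.2,-0.8,-0.1],"spin":0,"gripper":5},{"delta_pos":[-0.2,-0.8,0],"spin":0,"gripper":5},{"delta_pos":[-0.2,-0.8,0],"spin":0,"gripper":5},{"delta_pos":[-0.2,-0.8,0],"spin":0,"gripper":5},{"delta_pos":[-0.2,-0.8,0],"spin":0,"gripper":5},{"delta_pos":[0,0,0],"spin":0,"gripper":5},{"delta_pos":[0,0,0],"spin":0,"gripper":5},{"delta_pos":[0,0,0],"spin":0,"gripper":5}]'
python3 - <<'E'
from h import *
s=observe();print(np.round(s['ee_pos'],4));f=save('wrist','w3');s=observe();print(np.round(s['ee_pos'],4),s['tool_rot'].round(4),s['ft_force'])
for n,z in(('throat',.15),('shoulder',.134)): print(n,[ (round(r['score'],2),np.round(r['point']),onz('wrist',r['point'],z).round(4)) for r in spot_point('wrist',n)])
E
```

```text
time: 5.83
ee_pos: [0.4995, 0.1609, 0.2633]
tool_rot: [0.0, 1.0, 0.0, 0.0]
ft_force: [0.3, 0.9, -2.1]
grip_width: 0.15
grasp_force: 59.2
[0.4995 0.1609 0.2633]
[0.4994 0.1612 0.2631] [-2.e-04  1.e+00  1.e-04  0.e+00] [ 0.19541052 -0.40811351 -2.21853756]
throat [(0.76, array([153., 244.]), array([0.5091, 0.0511, 0.15  ]))]
shoulder [(0.71, array([160., 234.]), array([0.5073, 0.0502, 0.134 ]))]
```

```bash
sleep 1
```

```text
(no output)
```

View pics/w3.png

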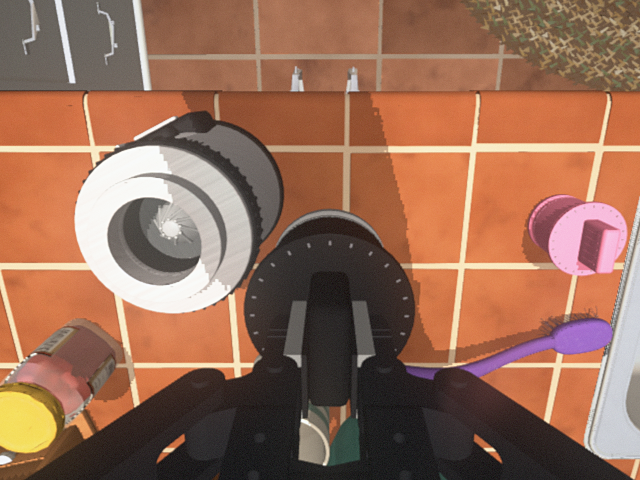

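The wrist picture shows the throat mouth unobstructed at about (155,237), and the held burr's flange at about (330,310). I'll refine both circle centres with the same camera and a gradient fit.

```bash
cat >> h.py <<'E'
from scipy.ndimage import map_coordinates,gaussian_filter
from scipy.optimize import minimize
def fitc(gray,circ,x0,angs=None,cam='wrist',span=.008):
    G=gaussian_filter(gray.astype(float),1.0)
    i=camera_info(cam);R=np.array(i['R']);t=np.array(i['t'])
    a=np.radians(np.arange(0,360,2) if angs is None else angs)
    def px(c,r,z):
        P=np.c_[c[0]+r*np.cos(a),c[1]+r*np.sin(a),0*a+z]@R.T+t
        return i['fy']*P[:,1]/P[:,2]+i['cy'],i['fx']*P[:,0]/P[:,2]+i['cx']
    def cost(c):
        s=0
        for r,z in circ:
            o=map_coordinates(G,px(c,r+.001,z),order=1);n=map_coordinates(G,px(c,r-.001,z),order=1)
            s-=np.minimum(abs(o-n),40).mean()
        return s
    gr=np.arange(-span,span+1e-9,.001)
    b=min(((cost((x0[0]+u,x0[1]+v)),x0[0]+u,x0[1]+v) for u in gr for v in gr))
    r=minimize(cost,b[1:],method='Nelder-Mead',options=dict(initial_simplex=np.array(b[1:])+np.array([[0,0],[.0008,0],[0,.0008]]),xatol=1e-5))
    return r.x.round(4),round(r.fun,1)
E
python3 - <<'E'
from h import *
f=cv2.imread('pics/w3.png');g=f[:,:,0].astype(float)
for c in([(.0292,.15)],[(.042,.15)],[(.0585,.134)],[(.0292,.15),(.042,.15),(.0585,.134)]): print(c,fitc(g,c,(.506,.053)))
g2=f.max(2)
for z in(.2583,): print('flange',fitc(g2,[(.033,z)],(.4994,.1612),angs=np.arange(75,285,2)))
print('burr side', proj('wrist',(.4994,.1612,.2583)))
E
```

```text
[(0.0292, 0.15)] (array([0.5081, 0.0524]), np.float64(-37.3))
[(0.042, 0.15)] (array([0.5052, 0.0551]), np.float64(-18.1))
[(0.0585, 0.134)] (array([0.5075, 0.0525]), np.float64(-39.8))
[(0.0292, 0.15), (0.042, 0.15), (0.0585, 0.134)] (array([0.5073, 0.0517]), np.float64(-93.9))
flange (array([0.4945, 0.1611]), np.float64(-31.8))
burr side [328.2327407  314.56878874]
```

```bash
python3 - <<'E'
from h import *
f=cv2.imread('pics/w3.png');g2=f.max(2)
for z in np.arange(.246,.264,.002):
  print('flange',z.round(3),fitc(g2,[(.033,z)],(.4964,.1612),angs=np.arange(80,280,2)))
g=f[:,:,0].astype(float)
for z in(.146,.148,.15,.152,.154): print(z,fitc(g,[(.0292,z)],(.506,.053)))
E
```

```text
flange 0.246 (array([0.4976, 0.1589]), np.float64(-31.3))
flange 0.248 (array([0.4973, 0.1598]), np.float64(-31.7))
flange 0.25 (array([0.4967, 0.1597]), np.float64(-31.8))
flange 0.252 (array([0.4962, 0.1598]), np.float64(-31.4))
flange 0.254 (array([0.4955, 0.1588]), np.float64(-31.0))
flange 0.256 (array([0.5003, 0.1613]), np.float64(-30.7))
flange 0.258 (array([0.4945, 0.1591]), np.float64(-32.2))
flange 0.26 (array([0.4939, 0.1594]), np.float64(-32.9))
flange 0.262 (array([0.4934, 0.1598]), np.float64(-33.0))
flange 0.264 (array([0.4928, 0.16  ]), np.float64(-32.6))
0.146 (array([0.5093, 0.0511]), np.float64(-37.2))
0.148 (array([0.5087, 0.0518]), np.float64(-37.3))
0.15 (array([0.5081, 0.0524]), np.float64(-37.3))
0.152 (array([0.5071, 0.0527]), np.float64(-37.3))
0.154 (array([0.5068, 0.0536]), np.float64(-37.4))
```

```bash
python3 - <<'E'
from h import *
from scipy.optimize import least_squares
f=cv2.imread('pics/w3.png');V=gaussian_filter(f[:,:,2].astype(float),.8)
pts=[]
for a in np.radians(np.arange(165,376,3)):
    r=np.arange(74,100,.25);p=map_coordinates(V,[310+r*np.sin(a),330+r*np.cos(a)],order=1)
    d=np.gradient(p);k=d.argmax()
    if d[k]>3: pts.append((330+r[k]*np.cos(a),310+r[k]*np.sin(a)))
pts=np.array(pts);print(len(pts))
for z in np.arange(.246,.268,.003):
    P=np.array([onz('wrist',p,z)[:2] for p in pts])
    s=least_squares(lambda c:np.hypot(*(P-c).T)-.033,(.496,.16),loss='soft_l1',f_scale=.0005)
    s2=least_squares(lambda c:np.hypot(*(P-c[:2]).T)-c[2],(.496,.16,.033),loss='soft_l1',f_scale=.0005)
    print(z.round(3),s.x.round(4),np.median(abs(s.fun)).round(5),s2.x.round(4),np.median(abs(s2.fun)).round(5))
E
```

```text
71
0.246 [0.4985 0.1607] 0.00157 [0.5012 0.1609 0.0353] 0.00142
0.249 [0.4978 0.1607] 0.00154 [0.4997 0.1609 0.0346] 0.00139
0.252 [0.497  0.1608] 0.00151 [0.4981 0.1609 0.0339] 0.00136
0.255 [0.4963 0.1608] 0.00133 [0.4966 0.1609 0.0333] 0.00134
0.258 [0.4954 0.1609] 0.0013 [0.495  0.1609 0.0326] 0.00131
0.261 [0.4945 0.1607] 0.0015 [0.4935 0.1609 0.0319] 0.00128
0.264 [0.4939 0.1603] 0.00156 [0.4919 0.1609 0.0313] 0.00125
0.267 [0.4933 0.1601] 0.00152 [0.4904 0.1609 0.0306] 0.00123
```

```bash
python3 - <<'E'
from h import *
for c,n in(('scene','s0'),('side','d0')):
    g=cv2.resize(cv2.imread(f'pics/{n}.png')[:,:,0],None,fx=1,fy=1).astype(float)
    for q in([(.0292,.15)],[(.042,.15)],[(.0585,.134)],[(.0292,.15),(.042,.15)],[(.0292,.15),(.042,.15),(.0585,.134)]): print(c,q,fitc(g,q,(.505,.053),cam=c))
for z,c in ((.058,'burr'),):
    g=cv2.imread('pics/s0.png').max(2); print('burr scene',fitc(g,[(.033,.058)],(.470,.281),cam='scene'))
    g=cv2.imread('pics/d0.png').max(2); print('burr side',fitc(g,[(.033,.058)],(.470,.281),cam='side',angs=np.arange(0,360,2)))
E
```

```text
scene [(0.0292, 0.15)] (array([0.5059, 0.0502]), np.float64(-26.9))
scene [(0.042, 0.15)] (array([0.5179, 0.0612]), np.float64(-20.0))
scene [(0.0585, 0.134)] (array([0.5059, 0.0506]), np.float64(-33.7))
scene [(0.0292, 0.15), (0.042, 0.15)] (array([0.5062, 0.0494]), np.float64(-34.9))
scene [(0.0292, 0.15), (0.042, 0.15), (0.0585, 0.134)] (array([0.506 , 0.0499]), np.float64(-68.0))
side [(0.0292, 0.15)] (array([0.5069, 0.0504]), np.float64(-14.2))
side [(0.042, 0.15)] (array([0.5075, 0.0493]), np.float64(-15.2))
side [(0.0585, 0.134)] (array([0.5067, 0.0533]), np.float64(-22.0))
side [(0.0292, 0.15), (0.042, 0.15)] (array([0.5071, 0.0499]), np.float64(-29.3))
side [(0.0292, 0.15), (0.042, 0.15), (0.0585, 0.134)] (array([0.507 , 0.0506]), np.float64(-50.3))
burr scene (array([0.4669, 0.2823]), np.float64(-26.3))
burr side (array([0.4695, 0.2835]), np.float64(-17.2))
```

```bash
python3 -m crank '[{"delta_pos":[-0.08,-0.9,0],"spin":0,"gripper":5},{"delta_pos":[-0.08,-0.9,0],"spin":0,"gripper":5},{"delta_pos":[-0.08,-0.9,0],"spin":0,"gripper":5},{"delta_pos":[-0.07,-0.9,0],"spin":0,"gripper":5},{"delta_pos":[0,-0.06,0],"spin":0,"gripper":5},{"delta_pos":[0,0,0.5],"spin":0,"gripper":5},{"delta_pos":[0,0,0.5],"spin":0,"gripper":5},{"delta_pos":[0,0,0.3],"spin":0,"gripper":5},{"delta_pos":[0,0,0.2],"spin":0,"gripper":5},{"delta_pos":[0,0,0],"spin":0,"gripper":5},{"delta_pos":[0,0,0],"spin":0,"gripper":5},{"delta_pos":[0,0,0],"spin":0,"gripper":5}]'
```

```text
time: 6.98
ee_pos: [0.5093, 0.0512, 0.2185]
tool_rot: [-0.0, 1.0, 0.0, 0.0]
ft_force: [0.2, -0.7, -2.0]
grip_width: 0.152
grasp_force: 59.6
```

```bash
python3 -m crank '[{"delta_pos":[0,0,0.05],"spin":0,"gripper":5},{"delta_pos":[0,0,0.05],"spin":0,"gripper":5},{"delta_pos":[0,0,0.05],"spin":0,"gripper":5},{"delta_pos":[0,0,0.05],"spin":0,"gripper":5},{"delta_pos":[0,0,0.05],"spin":0,"gripper":5},{"delta_pos":[0,0,0.05],"spin":0,"gripper":5},{"delta_pos":[0,0,0],"spin":0,"gripper":5}]'
```

```text
time: 7.57
ee_pos: [0.5088, 0.0509, 0.2084]
tool_rot: [-0.0, 1.0, -0.0, -0.0]
ft_force: [-1.2, -0.6, -2.4]
grip_width: 0.153
grasp_force: 59.6
```

```bash
python3 -m crank '[{"delta_pos":[0,0,0.04],"spin":0,"gripper":5},{"delta_pos":[0,0,0.04],"spin":0,"gripper":5},{"delta_pos":[0,0,0.04],"spin":0,"gripper":5},{"delta_pos":[0,0,0],"spin":0,"gripper":5}]'
```

```text
time: 7.9
ee_pos: [0.5089, 0.0509, 0.205]
tool_rot: [-0.0, 1.0, -0.0, -0.0]
ft_force: [-0.5, -0.0, -3.0]
grip_width: 0.152
grasp_force: 59.6
```

```bash
python3 -m crank '[{"delta_pos":[0,0,0.05],"spin":0,"gripper":5},{"delta_pos":[0,0,0.05],"spin":0,"gripper":5},{"delta_pos":[0,0,0.05],"spin":0,"gripper":5},{"delta_pos":[0,0,0.05],"spin":0,"gripper":5},{"delta_pos":[0,0,0.05],"spin":0,"gripper":5},{"delta_pos":[0,0,0],"spin":0,"gripper":5}]'; python3 -m crank '[{"delta_pos":[0,0,0.04],"spin":0,"gripper":5},{"delta_pos":[0,0,0.04],"spin":0,"gripper":5},{"delta_pos":[0,0,0],"spin":0,"gripper":5}]'
```

```text
time: 8.4
ee_pos: [0.5088, 0.0509, 0.1974]
tool_rot: [-0.0, 1.0, -0.0, -0.0]
ft_force: [-0.1, -0.0, -2.7]
grip_width: 0.152
grasp_force: 59.6
time: 8.65
ee_pos: [0.5089, 0.0509, 0.1951]
tool_rot: [0.0, 1.0, -0.0, -0.0]
ft_force: [0.8, -0.1, -2.1]
grip_width: 0.149
grasp_force: 59.6
```

```bash
for i in 1; do :; done; python3 -m crank '[{"delta_pos":[0,0,0.04],"spin":0,"gripper":5},{"delta_pos":[0,0,0.04],"spin":0,"gripper":5},{"delta_pos":[0,0,0],"spin":0,"gripper":5}]'; python3 -m crank '[{"delta_pos":[0,0,0.04],"spin":0,"gripper":5},{"delta_pos":[0,0,0.04],"spin":0,"gripper":5},{"delta_pos":[0,0,0],"spin":0,"gripper":5}]'
```

```text
time: 8.9
ee_pos: [0.5089, 0.0509, 0.1926]
tool_rot: [-0.0, 1.0, -0.0, -0.0]
ft_force: [0.1, 0.5, -2.9]
grip_width: 0.151
grasp_force: 59.6
time: 9.15
ee_pos: [0.5089, 0.0509, 0.1903]
tool_rot: [-0.0, 1.0, -0.0, -0.0]
ft_force: [-0.1, -0.5, -2.8]
grip_width: 0.149
grasp_force: 59.6
```

```bash
python3 -m crank '[{"delta_pos":[0,0,0.04],"spin":0,"gripper":5},{"delta_pos":[0,0,0.04],"spin":0,"gripper":5},{"delta_pos":[0,0,0],"spin":0,"gripper":5}]'; python3 -m crank '[{"delta_pos":[0,0,0.04],"spin":0,"gripper":5},{"delta_pos":[0,0,0.04],"spin":0,"gripper":5},{"delta_pos":[0,0,0],"spin":0,"gripper":5}]'
```

```text
time: 9.4
ee_pos: [0.5089, 0.0509, 0.1879]
tool_rot: [-0.0, 1.0, -0.0, -0.0]
ft_force: [-0.5, -0.5, -2.1]
grip_width: 0.155
grasp_force: 59.6
time: 9.65
ee_pos: [0.5089, 0.0509, 0.1855]
tool_rot: [-0.0, 1.0, -0.0, -0.0]
ft_force: [0.9, -0.1, -3.2]
grip_width: 0.154
grasp_force: 59.6
```

```bash
python3 -m crank '[{"delta_pos":[0,0,0.04],"spin":0,"gripper":5},{"delta_pos":[0,0,0],"spin":0,"gripper":5}]'; python3 -m crank '[{"delta_pos":[0,0,0.04],"spin":0,"gripper":5},{"delta_pos":[0,0,0],"spin":0,"gripper":5}]'
```

```text
time: 9.82
ee_pos: [0.5089, 0.0509, 0.1843]
tool_rot: [-0.0, 1.0, -0.0, -0.0]
ft_force: [-0.3, 0.1, -3.0]
grip_width: 0.145
grasp_force: 59.6
time: 9.98
ee_pos: [0.5089, 0.0509, 0.1831]
tool_rot: [-0.0, 1.0, -0.0, -0.0]
ft_force: [-0.8, 0.5, -2.0]
grip_width: 0.153
grasp_force: 59.6
```

```bash
python3 -m crank '[{"delta_pos":[0,0,0.04],"spin":0,"gripper":5},{"delta_pos":[0,0,0.04],"spin":0,"gripper":5},{"delta_pos":[0,0,0],"spin":0,"gripper":5}]'; python3 -m crank '[{"delta_pos":[0,0,0.04],"spin":0,"gripper":5},{"delta_pos":[0,0,0.02],"spin":0,"gripper":5},{"delta_pos":[0,0,0],"spin":0,"gripper":5}]'
```

```text
time: 10.23
ee_pos: [0.5088, 0.0509, 0.1807]
tool_rot: [-0.0, 1.0, -0.0, -0.0]
ft_force: [0.5, -0.7, -1.7]
grip_width: 0.152
grasp_force: 59.6
time: 10.48
ee_pos: [0.5091, 0.0507, 0.1791]
tool_rot: [0.0, 1.0, -0.0, 0.0]
ft_force: [1.1, -1.8, -1.4]
grip_width: 0.154
grasp_force: 59.7
```

```bash
python3 -m crank '[{"delta_pos":[0,0,0.04],"spin":0,"gripper":5},{"delta_pos":[0,0,0],"spin":0,"gripper":5}]'; python3 -m crank '[{"delta_pos":[0,0,0.04],"spin":0,"gripper":5},{"delta_pos":[0,0,0],"spin":0,"gripper":5}]'
```

```text
time: 10.65
ee_pos: [0.5092, 0.0507, 0.1781]
tool_rot: [0.0, 1.0, -0.0, 0.0]
ft_force: [2.0, -3.4, 0.4]
grip_width: 0.151
grasp_force: 59.9
time: 10.82
ee_pos: [0.5092, 0.0507, 0.1768]
tool_rot: [0.0, 1.0, -0.0, 0.0]
ft_force: [2.4, -4.4, 1.0]
grip_width: 0.149
grasp_force: 60.1
```

```bash
python3 -m crank '[{"delta_pos":[0,0,0.03],"spin":0,"gripper":5},{"delta_pos":[0,0,0],"spin":0,"gripper":5}]'; python3 -m crank '[{"delta_pos":[0,0,0.03],"spin":0,"gripper":5},{"delta_pos":[0,0,0],"spin":0,"gripper":5}]'
```

```text
time: 10.98
ee_pos: [0.5093, 0.0506, 0.176]
tool_rot: [0.0, 1.0, -0.0, 0.0]
ft_force: [1.6, -4.4, 3.5]
grip_width: 0.154
grasp_force: 60.5
time: 11.15
ee_pos: [0.5092, 0.0506, 0.175]
tool_rot: [0.0, 1.0, -0.0, 0.0]
ft_force: [2.3, -4.8, 1.4]
grip_width: 0.151
grasp_force: 60.1
```

```bash
python3 -m crank '[{"delta_pos":[0,0,0.03],"spin":0,"gripper":5},{"delta_pos":[0,0,0],"spin":0,"gripper":5}]'; python3 -m crank '[{"delta_pos":[0,0,0.03],"spin":0,"gripper":5},{"delta_pos":[0,0,0],"spin":0,"gripper":5}]'
```

```text
time: 11.32
ee_pos: [0.509, 0.0505, 0.174]
tool_rot: [0.0, 1.0, -0.0, 0.0]
ft_force: [3.1, -5.1, 0.3]
grip_width: 0.152
grasp_force: 59.9
time: 11.48
ee_pos: [0.509, 0.0505, 0.1729]
tool_rot: [0.0, 1.0, -0.0, -0.0]
ft_force: [1.8, -5.3, -2.0]
grip_width: 0.152
grasp_force: 59.6
```

```bash
python3 -m crank '[{"delta_pos":[0,0,0.03],"spin":0,"gripper":5},{"delta_pos":[0,0,0.03],"spin":0,"gripper":5},{"delta_pos":[0,0,0],"spin":0,"gripper":5}]'; python3 -m crank '[{"delta_pos":[0,0,0.03],"spin":0,"gripper":5},{"delta_pos":[0,0,0],"spin":0,"gripper":5}]'
```

```text
time: 11.73
ee_pos: [0.5089, 0.0504, 0.1709]
tool_rot: [0.0, 1.0, -0.001, -0.0]
ft_force: [3.3, -6.1, -1.2]
grip_width: 0.15
grasp_force: 59.5
time: 11.9
ee_pos: [0.5089, 0.0504, 0.1701]
tool_rot: [0.0, 1.0, -0.001, -0.0]
ft_force: [2.2, -5.6, -2.7]
grip_width: 0.152
grasp_force: 59.5
```

```bash
python3 -m crank '[{"delta_pos":[0,0,0.03],"spin":0,"gripper":5},{"delta_pos":[0,0,0],"spin":0,"gripper":5}]'; python3 -m crank '[{"delta_pos":[0,0,0.03],"spin":0,"gripper":5},{"delta_pos":[0,0,0],"spin":0,"gripper":5}]'
```

```text
time: 12.07
ee_pos: [0.5089, 0.0504, 0.1691]
tool_rot: [0.0, 1.0, -0.001, -0.0]
ft_force: [2.4, -6.0, -3.0]
grip_width: 0.148
grasp_force: 59.5
time: 12.23
ee_pos: [0.5089, 0.0504, 0.1682]
tool_rot: [0.0, 1.0, -0.001, -0.0]
ft_force: [2.7, -6.1, -4.4]
grip_width: 0.152
grasp_force: 59.3
```

```bash
python3 -m crank '[{"delta_pos":[0,0,0.02],"spin":0,"gripper":5},{"delta_pos":[0,0,0],"spin":0,"gripper":5}]'; python3 -m crank '[{"delta_pos":[0,0,0.02],"spin":0,"gripper":5},{"delta_pos":[0,0,0],"spin":0,"gripper":5}]'
```

```text
time: 12.4
ee_pos: [0.5088, 0.0504, 0.1676]
tool_rot: [0.0, 1.0, -0.001, -0.0]
ft_force: [3.3, -6.2, -4.5]
grip_width: 0.15
grasp_force: 59.2
time: 12.57
ee_pos: [0.5088, 0.0504, 0.1669]
tool_rot: [0.0, 1.0, -0.001, -0.0]
ft_force: [2.6, -5.4, -6.8]
grip_width: 0.151
grasp_force: 59.0
```

```bash
python3 -m crank '[{"delta_pos":[0,0,0.02],"spin":0,"gripper":5},{"delta_pos":[0,0,0],"spin":0,"gripper":5}]'; python3 -m crank '[{"delta_pos":[0,0,0.02],"spin":0,"gripper":5},{"delta_pos":[0,0,0],"spin":0,"gripper":5}]'
```

```text
time: 12.73
ee_pos: [0.5088, 0.0504, 0.1662]
tool_rot: [0.0, 1.0, -0.001, -0.0]
ft_force: [3.7, -4.5, -7.8]
grip_width: 0.154
grasp_force: 58.8
time: 12.9
ee_pos: [0.5087, 0.0504, 0.1655]
tool_rot: [0.0, 1.0, -0.001, -0.0]
ft_force: [2.9, -5.6, -5.9]
grip_width: 0.153
grasp_force: 59.0
```

```bash
python3 -m crank '[{"delta_pos":[0,0,0.015],"spin":0,"gripper":5},{"delta_pos":[0,0,0],"spin":0,"gripper":5}]'
```

```text
time: 13.07
ee_pos: [0.5089, 0.0504, 0.1653]
tool_rot: [0.0, 1.0, -0.001, -0.0]
ft_force: [2.6, -6.2, -4.7]
grip_width: 0.146
grasp_force: 59.4
```

```bash
python3 -m crank '[{"delta_pos":[0,0,0.015],"spin":0,"gripper":5},{"delta_pos":[0,0,0],"spin":0,"gripper":5}]'
```

```text
time: 13.23
ee_pos: [0.509, 0.0503, 0.1652]
tool_rot: [0.0, 1.0, -0.001, 0.0]
ft_force: [1.7, -7.0, 2.1]
grip_width: 0.151
grasp_force: 60.2
```

```bash
python3 -m crank '[{"delta_pos":[0,0,0.015],"spin":0,"gripper":5},{"delta_pos":[0,0,0],"spin":0,"gripper":5}]'
```

```text
time: 13.4
ee_pos: [0.5091, 0.0503, 0.1652]
tool_rot: [0.0, 1.0, -0.001, 0.0]
ft_force: [-0.7, -7.9, 7.9]
grip_width: 0.154
grasp_force: 61.2
```

The burr hit a hard stop at z=0.1652 after the ball drew it in, so it's home. I'll release it, rise and go over to the cover.

```bash
python3 -m crank '[{"delta_pos":[0,0,-0.015],"spin":0,"gripper":5},{"delta_pos":[0,0,0],"spin":0,"gripper":20},{"delta_pos":[0,0,0],"spin":0,"gripper":30},{"delta_pos":[0,0,0],"spin":0,"gripper":40},{"delta_pos":[0,0,0],"spin":0,"gripper":40},{"delta_pos":[0,0,0],"spin":0,"gripper":40},{"delta_pos":[0,0,-0.3],"spin":0,"gripper":40},{"delta_pos":[0,0,-0.6],"spin":0,"gripper":40},{"delta_pos":[0,0,-0.9],"spin":0,"gripper":40},{"delta_pos":[0,0,-0.9],"spin":0,"gripper":60},{"delta_pos":[0,0,-0.6],"spin":0,"gripper":60},{"delta_pos":[0,0,0],"spin":0,"gripper":60}]'
python3 - <<'E'
from h import *
f=save('wrist','w4')
E
python3 -m crank '[{"delta_pos":[0.07,-0.9,0],"spin":0,"gripper":60},{"delta_pos":[0.07,-0.9,0],"spin":0,"gripper":60},{"delta_pos":[0.07,-0.9,0],"spin":0,"gripper":60},{"delta_pos":[0.07,-0.9,0],"spin":0,"gripper":60},{"delta_pos":[0.07,-0.9,0],"spin":0,"gripper":60},{"delta_pos":[0.07,-0.9,0],"spin":0,"gripper":60},{"delta_pos":[0.07,-0.9,0],"spin":0,"gripper":60},{"delta_pos":[0.07,-0.9,0],"spin":0,"gripper":60},{"delta_pos":[0.07,-0.9,0],"spin":0,"gripper":60},{"delta_pos":[0.07,-0.9,0],"spin":0,"gripper":60},{"delta_pos":[0.07,-0.9,0],"spin":0,"gripper":60},{"delta_pos":[0,-0.4,0],"spin":0,"gripper":60},{"delta_pos":[0,0,0],"spin":0,"gripper":60},{"delta_pos":[0,0,0],"spin":0,"gripper":60},{"delta_pos":[0,0,0],"spin":0,"gripper":60}]'
python3 - <<'E'
from h import *
s=observe();print(np.round(s['ee_pos'],4));f=save('wrist','w5');print(np.round(observe()['ee_pos'],4))
a=cv2.imread('pics/w4.png');b=cv2.imread('pics/w5.png')
cv2.imwrite('pics/p45.png',np.hstack([cv2.resize(x,(400,300)) for x in(a,b)]))
for n,z in(('cover_knob',.109),('cover',0)): print(n,[ (round(r['score'],2),np.round(r['point']),onz('wrist',r['point'],z).round(4)) for r in spot_point('wrist',n)])
E
```

```text
time: 14.4
ee_pos: [0.5103, 0.0511, 0.2687]
tool_rot: [-0.0, 1.0, 0.0, 0.003]
ft_force: [-0.1, 0.7, 0.7]
grip_width: 0.705
grasp_force: 0.0
time: 15.7
ee_pos: [0.4859, -0.2571, 0.2641]
tool_rot: [-0.0, 1.0, 0.0, -0.0]
ft_force: [-0.2, 0.2, 0.0]
grip_width: 0.704
grasp_force: 0.0
[ 0.4859 -0.2571  0.2641]
[ 0.486  -0.257   0.2643]
cover_knob [(0.7, array([314., 214.]), array([ 0.4881, -0.2674,  0.109 ]))]
cover [(0.8, array([315., 185.]), array([ 0.4893, -0.2705,  0.    ]))]
```

```bash
sleep 1
```

View pics/p45.png

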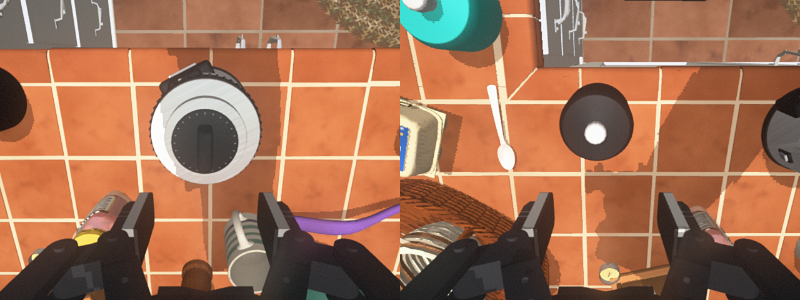

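The left panel shows the burr sitting in the throat. The right panel shows the black cover with its knob at about (314,213) full-size, the spoon to its left and the turquoise cover further off.

```bash
python3 - <<'E'
from h import *
f=cv2.imread('pics/w5.png');g=f[:,:,0].astype(float)
print(fitc(g,[(.0125,.109)],(.487,-.267),span=.01))
m=(g>110).astype(np.uint8);m[:190]=0;m[240:]=0;m[:,:285]=0;m[:,345:]=0
M=cv2.moments(m,True);p=(M['m10']/M['m00'],M['m01']/M['m00']);print(p,M['m00'],onz('wrist',p,.109).round(4),onz('wrist',p,.1).round(4))
print(np.round(observe()['ee_pos'],4))
E
```

```text
(array([ 0.486, -0.269]), np.float64(-40.0))
(312.42058823529413, 212.45) 1020.0 [ 0.4868 -0.2688  0.109 ] [ 0.4892 -0.2691  0.1   ]
[ 0.4861 -0.2571  0.2644]
```

```bash
python3 -m crank '[{"delta_pos":[-0.03,-0.37,0],"spin":0,"gripper":60},{"delta_pos":[0,0,0.9],"spin":0,"gripper":60},{"delta_pos":[0,0,0.9],"spin":0,"gripper":60},{"delta_pos":[0,0,0.9],"spin":0,"gripper":60},{"delta_pos":[0,0,0.9],"spin":0,"gripper":60},{"delta_pos":[0,0,0.9],"spin":0,"gripper":60},{"delta_pos":[0,0,0.7],"spin":0,"gripper":60},{"delta_pos":[0,0,0.4],"spin":0,"gripper":60},{"delta_pos":[0,0,0.2],"spin":0,"gripper":60},{"delta_pos":[0,0,0.1],"spin":0,"gripper":60},{"delta_pos":[0,0,0],"spin":0,"gripper":60},{"delta_pos":[0,0,0],"spin":0,"gripper":35},{"delta_pos":[0,0,0],"spin":0,"gripper":15},{"delta_pos":[0,0,0],"spin":0,"gripper":15},{"delta_pos":[0,0,0],"spin":0,"gripper":15},{"delta_pos":[0,0,0],"spin":0,"gripper":15},{"delta_pos":[0,0,0],"spin":0,"gripper":15}]'
```

```text
time: 17.27
ee_pos: [0.4873, -0.2693, 0.0883]
tool_rot: [-0.0, 1.0, -0.0, 0.001]
ft_force: [-1.1, 2.7, 7.2]
grip_width: 0.27
grasp_force: 58.5
```

```bash
python3 -m crank '[{"delta_pos":[0,0,-0.2],"spin":0,"gripper":15},{"delta_pos":[0,0,-0.6],"spin":0,"gripper":15},{"delta_pos":[0,0,-0.9],"spin":0,"gripper":15},{"delta_pos":[0,0,-0.9],"spin":0,"gripper":15},{"delta_pos":[0,0,-0.9],"spin":0,"gripper":15},{"delta_pos":[0,0,-0.9],"spin":0,"gripper":15},{"delta_pos":[0,0,-0.9],"spin":0,"gripper":15},{"delta_pos":[0,0,-0.9],"spin":0,"gripper":15},{"delta_pos":[0,0,-0.8],"spin":0,"gripper":15},{"delta_pos":[0,0,-0.4],"spin":0,"gripper":15},{"delta_pos":[0,0,0],"spin":0,"gripper":15},{"delta_pos":[0,0,0],"spin":0,"gripper":15}]'
python3 -m crank '[{"delta_pos":[-0.06,0.4,0],"spin":0,"gripper":15},{"delta_pos":[-0.06,0.8,0],"spin":0,"gripper":15},{"delta_pos":[-0.06,0.9,0],"spin":0,"gripper":15},{"delta_pos":[-0.06,0.9,0],"spin":0,"gripper":15},{"delta_pos":[-0.06,0.9,0],"spin":0,"gripper":15},{"delta_pos":[-0.06,0.9,0],"spin":0,"gripper":15},{"delta_pos":[-0.06,0.9,0],"spin":0,"gripper":15},{"delta_pos":[-0.06,0.9,0],"spin":0,"gripper":15},{"delta_pos":[-0.06,0.9,0],"spin":0,"gripper":15},{"delta_pos":[-0.06,0.9,0],"spin":0,"gripper":15},{"delta_pos":[-0.06,0.9,0],"spin":0,"gripper":15},{"delta_pos":[0,0.8,0],"spin":0,"gripper":15},{"delta_pos":[0,0.46,0],"spin":0,"gripper":15},{"delta_pos":[0,0,0],"spin":0,"gripper":15},{"delta_pos":[0,0,0],"spin":0,"gripper":15},{"delta_pos":[0,0,0],"spin":0,"gripper":15}]'
python3 - <<'E'
from h import *
print(np.round(observe()['ee_pos'],4)); a=save('side','d6'); b=save('wrist','w6')
cv2.imwrite('pics/p6.png',np.hstack([cv2.resize(a[150:350,230:430],(400,400),interpolation=2),cv2.resize(b,(400,400))])[:,:,::-1])
print(proj('side',(.507,.0507,.15)),proj('side',(.507,.0507,.134)))
E
```

```text
time: 18.27
ee_pos: [0.487, -0.2694, 0.3095]
tool_rot: [-0.0, 1.0, -0.0, 0.0]
ft_force: [0.6, -0.1, -1.2]
grip_width: 0.271
grasp_force: 59.1
time: 19.6
ee_pos: [0.5061, 0.0473, 0.3087]
tool_rot: [-0.0, 1.0, -0.0, -0.001]
ft_force: [-0.1, -0.2, -0.9]
grip_width: 0.266
grasp_force: 59.1
[0.5061 0.0473 0.3087]
[329.31066714 255.00699654] [329.35848256 261.51077259]
```

```bash
sleep 1
```

```text
(no output)
```

View pics/p6.png

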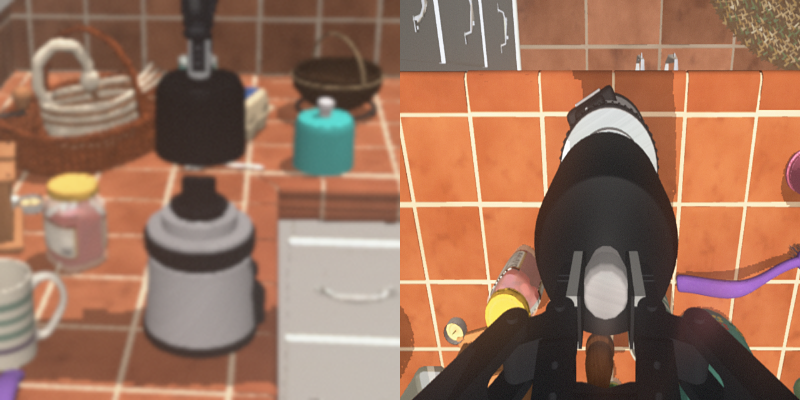

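The side crop shows the cover held straight above the grinder, both centred near column 199. The wrist view says to shift about 3 mm to +y. Now I'll lower it.

```bash
python3 -m crank '[{"delta_pos":[-0.03,0.11,0],"spin":0,"gripper":15},{"delta_pos":[0,0,0.4],"spin":0,"gripper":15},{"delta_pos":[0,0,0.5],"spin":0,"gripper":15},{"delta_pos":[0,0,0.5],"spin":0,"gripper":15},{"delta_pos":[0,0,0.3],"spin":0,"gripper":15},{"delta_pos":[0,0,0.2],"spin":0,"gripper":15},{"delta_pos":[0,0,0.1],"spin":0,"gripper":15},{"delta_pos":[0,0,0],"spin":0,"gripper":15},{"delta_pos":[0,0,0],"spin":0,"gripper":15}]'
python3 -m crank '[{"delta_pos":[0,0,0.1],"spin":0,"gripper":15},{"delta_pos":[0,0,0.1],"spin":0,"gripper":15},{"delta_pos":[0,0,0.1],"spin":0,"gripper":15},{"delta_pos":[0,0,0],"spin":0,"gripper":15},{"delta_pos":[0,0,0],"spin":0,"gripper":15}]'
```

```text
time: 20.45
ee_pos: [0.5077, 0.0509, 0.2498]
tool_rot: [0.0, 1.0, 0.0, 0.0]
ft_force: [-0.4, 0.1, -1.8]
grip_width: 0.267
grasp_force: 59.1
time: 20.87
ee_pos: [0.5073, 0.0509, 0.2402]
tool_rot: [-0.0, 1.0, -0.0, -0.0]
ft_force: [0.1, -0.8, -1.5]
grip_width: 0.267
grasp_force: 59.1
```

```bash
python3 -m crank '[{"delta_pos":[0,0,0.05],"spin":0,"gripper":15},{"delta_pos":[0,0,0.05],"spin":0,"gripper":15},{"delta_pos":[0,0,0.05],"spin":0,"gripper":15},{"delta_pos":[0,0,0],"spin":0,"gripper":15}]'
python3 -m crank '[{"delta_pos":[0,0,0.05],"spin":0,"gripper":15},{"delta_pos":[0,0,0.05],"spin":0,"gripper":15},{"delta_pos":[0,0,0],"spin":0,"gripper":15}]'
```

```text
time: 21.2
ee_pos: [0.5073, 0.0509, 0.2355]
tool_rot: [-0.0, 1.0, -0.0, -0.0]
ft_force: [-0.5, 0.4, -2.3]
grip_width: 0.269
grasp_force: 59.1
time: 21.45
ee_pos: [0.5073, 0.0509, 0.2325]
tool_rot: [-0.0, 1.0, -0.0, -0.0]
ft_force: [0.0, -0.3, -2.0]
grip_width: 0.266
grasp_force: 59.1
```

```bash
python3 -m crank '[{"delta_pos":[0,0,0.05],"spin":0,"gripper":15},{"delta_pos":[0,0,0.05],"spin":0,"gripper":15},{"delta_pos":[0,0,0.05],"spin":0,"gripper":15},{"delta_pos":[0,0,0],"spin":0,"gripper":15},{"delta_pos":[0,0,0],"spin":0,"gripper":15}]'
```

```text
time: 21.87
ee_pos: [0.5074, 0.0509, 0.2282]
tool_rot: [-0.0, 1.0, -0.0, -0.0]
ft_force: [-1.0, 0.6, -1.7]
grip_width: 0.271
grasp_force: 59.1
```

```bash
python3 -m crank '[{"delta_pos":[0,0,0.05],"spin":0,"gripper":15},{"delta_pos":[0,0,0.05],"spin":0,"gripper":15},{"delta_pos":[0,0,0.05],"spin":0,"gripper":15},{"delta_pos":[0,0,0],"spin":0,"gripper":15}]'
python3 -m crank '[{"delta_pos":[0,0,0.03],"spin":0,"gripper":15},{"delta_pos":[0,0,0],"spin":0,"gripper":15},{"delta_pos":[0,0,0],"spin":0,"gripper":15}]'
```

```text
time: 22.2
ee_pos: [0.5073, 0.0509, 0.2234]
tool_rot: [-0.0, 1.0, -0.0, -0.0]
ft_force: [-1.2, 0.3, -1.6]
grip_width: 0.266
grasp_force: 59.1
time: 22.45
ee_pos: [0.5075, 0.0509, 0.2229]
tool_rot: [-0.0, 1.0, 0.0, 0.0]
ft_force: [-1.0, 0.4, -0.9]
grip_width: 0.271
grasp_force: 59.1
```

```bash
python3 -m crank '[{"delta_pos":[0,0,0.02],"spin":0,"gripper":15},{"delta_pos":[0,0,0],"spin":0,"gripper":15},{"delta_pos":[0,0,0],"spin":0,"gripper":15}]'
```

```text
time: 22.7
ee_pos: [0.5075, 0.051, 0.2225]
tool_rot: [-0.0, 1.0, 0.0, 0.0]
ft_force: [-0.1, 0.4, 0.3]
grip_width: 0.264
grasp_force: 59.5
```

Contact is gentle and at the expected height (0.2223). I'll release, rise and check.

```bash
python3 -m crank '[{"delta_pos":[0,0,0],"spin":0,"gripper":28},{"delta_pos":[0,0,0],"spin":0,"gripper":35},{"delta_pos":[0,0,0],"spin":0,"gripper":45},{"delta_pos":[0,0,0],"spin":0,"gripper":60},{"delta_pos":[0,0,0],"spin":0,"gripper":60},{"delta_pos":[0,0,0],"spin":0,"gripper":60},{"delta_pos":[0,0,-0.3],"spin":0,"gripper":60},{"delta_pos":[0,0,-0.6],"spin":0,"gripper":60},{"delta_pos":[0,0,-0.9],"spin":0,"gripper":60},{"delta_pos":[0,0,-0.9],"spin":0,"gripper":60},{"delta_pos":[0.5,0,-0.6],"spin":0,"gripper":60},{"delta_pos":[0.9,0,0],"spin":0,"gripper":60},{"delta_pos":[0.6,0,0],"spin":0,"gripper":60},{"delta_pos":[0,0,0],"spin":0,"gripper":60},{"delta_pos":[0,0,0],"spin":0,"gripper":60},{"delta_pos":[0,0,0],"spin":0,"gripper":60}]'
python3 - <<'E'
from h import *
a=save('side','d7'); b=save('wrist','w7')
cv2.imwrite('pics/p7.png',np.hstack([cv2.resize(a[150:350,230:430],(400,400),interpolation=2),cv2.resize(b,(400,400))])[:,:,::-1])
print(np.round(observe()['ee_pos'],4))
g=b[:,:,2].astype(float)
print(fitc(g,[(.0125,.243)],(.507,.051)),fitc(b.min(2),[(.0585,.134)],(.507,.051)),fitc(b.min(2),[(.049,.134)],(.507,.051),angs=np.arange(120,241,2)))
E
```

```text
time: 24.03
ee_pos: [0.4479, 0.0509, 0.3217]
tool_rot: [-0.0, 1.0, 0.0, 0.0]
ft_force: [-0.3, -0.2, -0.7]
grip_width: 0.703
grasp_force: 0.0
[0.448  0.0508 0.3212]
(array([0.5067, 0.0516]), np.float64(-38.7)) (array([0.5062, 0.0508]), np.float64(-24.8)) (array([0.508, 0.051]), np.float64(-40.0))
```

```bash
sleep 1
```

```text
(no output)
```

View pics/p7.png

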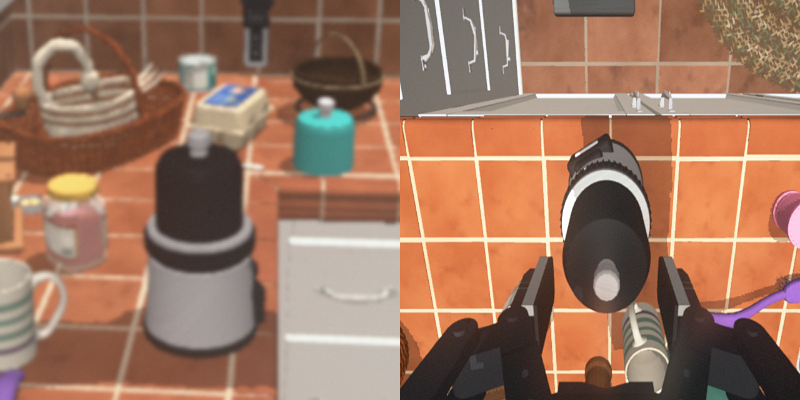

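The cover stands upright and centred on the shoulder, with the knob, rim and shoulder circles agreeing within about 2 mm. The gripper is well clear.

```bash
python3 -c "from station import sign_off; print(sign_off())"
```

```text
the job is handed in; nothing more can be done
None
```

The burr is pressed home past the ball and released, the dust cover stands squarely over the neck on the shoulder, and the job was handed in at about 24 s of the 62 s allowed.

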